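# Stir the loose beads into the pockets of a counting dish

### The job

Take the green-handled rod from its fork stand and stir the orange beads round the ring of the counting dish until each of the six beads has dropped into a pocket of its own. Move the beads with the rod only, not with the gripper, keep them all in the dish and do not ram the rod hard against the dish. Then hang the rod back upright in the fork of its stand, and leave the other things on the bench where they are.

Things in the scene. Friction and masses are not known exactly. Their poses are not given: they have to be found in the camera images.
- dish: Counting dish fixed to the bench, at any yaw, left or right: white block 200 x 200 x 34 mm, origin at the centre of its underside. On its flat top (z = 34 mm) stand a blue ring wall (inner radius 86, outer 90, 24 mm tall) and a blue hub (radius 58, 22 mm tall); between them runs a ring channel 28 mm wide, middle radius 72 mm.
- dish_floor (a point): Centre of the dish's top face (channel floor height). Six round pockets, 25 mm wide, 21.5 mm deep, with dark bottoms, lie in the channel floor on the 72 mm circle at -75.5, -45.3, -15.1, 15.1, 45.3 and 75.5 degrees from the dish's x axis. The rest of the channel floor is unbroken; the beads start there.
- bead0_center (a point): Centre of one of six orange beads (smooth polished balls 22 mm across, 14 g). On the channel floor it is 45 mm above the dish's origin, in a pocket 23.5 mm (its top is then about level with the floor).
- bead1_center (a point): Centre of one of six orange beads (smooth polished balls 22 mm across, 14 g). On the channel floor it is 45 mm above the dish's origin, in a pocket 23.5 mm (its top is then about level with the floor).
- bead2_center (a point): Centre of one of six orange beads (smooth polished balls 22 mm across, 14 g). On the channel floor it is 45 mm above the dish's origin, in a pocket 23.5 mm (its top is then about level with the floor).
- bead3_center (a point): Centre of one of six orange beads (smooth polished balls 22 mm across, 14 g). On the channel floor it is 45 mm above the dish's origin, in a pocket 23.5 mm (its top is then about level with the floor).
- bead4_center (a point): Centre of one of six orange beads (smooth polished balls 22 mm across, 14 g). On the channel floor it is 45 mm above the dish's origin, in a pocket 23.5 mm (its top is then about level with the floor).
- bead5_center (a point): Centre of one of six orange beads (smooth polished balls 22 mm across, 14 g). On the channel floor it is 45 mm above the dish's origin, in a pocket 23.5 mm (its top is then about level with the floor).
- rod: Stirring rod, 130 mm long, 90 g: flat round foot (16 mm across, 5 mm thick), steel shaft 9 mm across, black collar 16 mm across (56 to 70 mm), green handle 28 x 28 mm square (70 to 130 mm). Origin: centre of the foot's underside; z runs up to the handle; x, y square to the handle's sides. It hangs upright, the handle's underside on the fork, the foot 23 mm above the bench.
- stand: Fork stand fixed to the bench: base 120 x 90 x 8 mm, post behind (+x), level aluminium fork 8 mm thick, top at 93 mm. The slot, 21 mm wide along y, is open above, below and in front: from its closed end at x = +12 mm to the tines' ends at x = -30 mm; tines 14 mm wide. Origin: on the bench below the rod's place. The rod lifts out upward and goes back from above.
- bottle: Bystander: white plastic bottle, 60 mm across, 150 mm tall; origin at the centre of its underside.
- tape: Bystander: roll of amber tape lying flat, 100 mm across, 24 mm tall; origin at the centre of its underside.
- carton: Bystander: closed cardboard box 80 x 160 x 80 mm; origin at the centre of its underside.
- brush: Bystander: hand brush with a wooden handle, lying flat at the right of the bench.
There are look-alikes about, which are no part of the job. Of the things that look like the stand, take the one that is farthest to the robot's right at the start.

How it is judged:
By the outcome, as a careful person would: the job done as asked, in the order asked, and still so for the second after the job is handed in, with the robot touching nothing.
It also fails if it takes over 59 s, if anything falls off the work surface, if the arm or the gripper's body presses on something with over 40 N, if the wrist force passes 120 N, or if a joint passes its speed limit or range.

### The arm

A 7-joint arm with a two-finger parallel gripper is mounted at the origin on the work surface. World frame = base frame: x ahead of the robot, y to its left, z up, the work surface at z = 0. Lengths are in m, angles in degrees, forces in N, time in s.
With the tool pointing down it reaches from about 0.375 to 0.925 m from the base axis. Payload 3.1 kg.
Tool frame: the origin (TCP) lies at the very end of the fingers, on their centre line; the grasp point (between the pads) lies 19 mm behind it; z points along the fingers, y is the line along which they close (so a half turn about z gives the same grasp; the last joint's range is limited). The gripper opens to 85 mm and grips with 20 to 120 N. Pads are 22 mm wide; open, the fingers measure 114 mm over their backs; the gripper's body (76 mm by 85 mm) begins 54 mm behind the grasp point. The pads swing forward as they close: fully open they stand 13 mm farther back than shut.
Start: joints at [65.73, 21.939, 2.515, 91.553, -1.026, 66.532, -2.859], TCP at [0.208, -0.616, 0.231] pointing down, gripper open.
Joint ranges: [-149.38, 149.38], [-23.57, 123.04], [-84.95, 90], [0, 143.3], [-89.99, 269.99], [3.08, 112.72], [-163.45, 163.45]. Speed limits (degrees/s): [159.86, 159.86, 180, 180, 180, 180, 180].

### API

Orientations are given as [roll, pitch, yaw] about the fixed x, y, z axes, in that order (R = Rz(yaw) Ry(pitch) Rx(roll)).
In Python, from plant import ctrl, viewer, workorder, spotter gives the robot as it stands.
- The arm moves only by the shell command python3 -m pendant 'ROWS' [FORCE]. ROWS is JSON, a list of rows, each an object with "hand": the finger opening in mm, from 0 to 85.4; "slide": the shift along the world's x, y, z in mm, a list of three; "turn": the turn, a rotation vector about the world's x, y, z in degrees, a list of three. A call has 1 to 20 rows; each row shifts and turns the commanded pose from where the row before left it; what a row does not reach is not made up. A row lasts 1/8 s, in which the tool goes at most 62.5 mm and 10.7 degrees, less where a joint would pass 70% of its speed; a pose out of reach is approached as far as the arm can. A call with a gripper value outside its range is refused whole. The fingers move at their own pace and stop on an object; FORCE is the grip in N (left out, the last holds). Time passes only in rows, so rows that do not move let the fingers close. It gives the time, the measured TCP pose, the force, the opening and the grip force at its end, in the units of the state.
- ctrl.sense(): the state, without advancing time (a new reading comes with each control period).
- viewer.capture(name): name is "side" or "top"; returns a dict with "frame" (420x560x3 uint8, red, green, blue), "intrinsics" (3x3 intrinsics, pixels), "R" (3x3) and "t" (3): a world point X has camera coordinates R X + t. Camera axes: x right, y down, z forward; pixel columns grow to the right and rows downward; lengths in m; the calibration is good to about 2 mm. A picture is of the moment at which its call begins. There is no depth.
- workorder.close_job(): hands the job in; it is judged then, once.
Trained networks look in the newest picture that a camera, given by its name, has taken for a name from the list of things; names that differ only in an ending like _2 or _b are one class to them, and where a whole thing is asked for, a point or a joint stands for the part that bears it (a point fixed in the world has none). Each returns a list of dicts, best first, with "p" (0 to 1); they miss things now and then, are a little off and sometimes report something else, mostly with a low value. They report only what shows in the picture. A call takes as long as a camera call. They do not tell look-alikes from the thing itself.
- spotter.recognise(camera, label): "box" ([left, top, right, bottom] in pixels, round what is visible of it).
- spotter.cut_out(camera, label): "mask" (420x560 bool, what is visible of it) and "box" ([left, top, right, bottom] in pixels, round what is visible of it).
- spotter.landmark_of(camera, label): "at" ([row, column] in pixels: a listed point, or the origin of a listed thing).
The state is a dict: "time_s": time; "joint_positions": joint angles; "qd": joint speeds; "effort": joint torques, N m; "ee_pos": TCP position; "tool_rot": TCP orientation; "ft_force": force on the tool from outside, world axes, zero at the start; "ft_torque": the same for the moment, N m; "opening": finger opening in m; "finger_force": force on a finger pad.
Only numpy, scipy, OpenCV 4.12 (cv2) and the standard library are available. Lean on these libraries where they do the work, as an engineer would, in place of code of your own. Each camera call takes 0.05 s, during which the arm holds its last target. There are 200 camera calls.

## Working session

There is one attempt and no reset: what is moved stays moved. The work goes in short steps, Python scripts to look and compute and a shell command to move; the robot and the scene stay as the last step left them, time stands still between calls to the robot, and variables do not carry over. Pictures are saved under pics/ and viewed, at most 10 in all, crops included, and the job is handed in when it is done.

```bash
ls; mkdir -p pics
python3 - <<'E'
from plant import ctrl, viewer, workorder, spotter
import cv2,numpy as np
s=ctrl.sense();print(s['time_s'],s['ee_pos'],s['tool_rot'],s['opening'],s['ft_force'])
ims=[]
for c in('side','top'):
    d=viewer.capture(c);cv2.imwrite(f'pics/{c}0.png',d['frame'][...,::-1])
    print(c,np.round(d['intrinsics'],1).tolist(),np.round(d['R'],3).tolist(),np.round(d['t'],3).tolist())
    for l in('dish_floor','stand','rod','bead0_center'):
        print(l,[(round(r['p'],2),np.round(r['at']).tolist()) for r in spotter.landmark_of(c,l)])
E
```

```text
pics
0.0 [ 0.2077643  -0.61489952  0.22988988] [-1.79849864e+02  6.91828828e-03  1.86747518e+01] 0.08518481653777109 [-0.93043328 -0.64036005  0.42910594]
side [[381.6, 0.0, 285.9], [0.0, 381.6, 209.1], [0.0, 0.0, 1.0]] [[0.966, -0.259, -0.002], [-0.196, -0.727, -0.658], [0.168, 0.636, -0.753]] [-0.571, 0.202, 0.859]
dish_floor [(0.59, [302.0, 298.0])]
stand [(0.88, [203.0, 251.0]), (0.85, [123.0, 232.0])]
rod [(0.92, [195.0, 247.0])]
bead0_center [(0.61, [314.0, 266.0])]
top [[484.2, 0.0, 276.5], [0.0, 484.2, 198.1], [0.0, 0.0, 1.0]] [[0.005, -1.0, -0.009], [-0.987, -0.003, -0.159], [0.159, 0.01, -0.987]] [0.072, 0.601, 1.214]
dish_floor [(0.64, [212.0, 373.0])]
stand [(0.77, [224.0, 118.0]), (0.44, [210.0, 402.0])]
rod [(0.75, [224.0, 239.0])]
bead0_center [(0.48, [240.0, 380.0])]
```

View pics/side0.png

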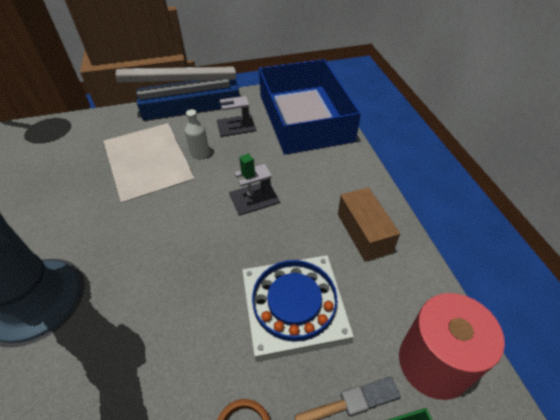

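View pics/top0.png

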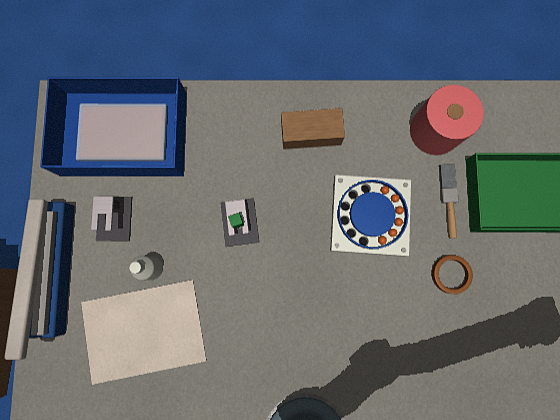

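The side view shows the dish at about (298,302) and the rod's green handle at (247,166) in the nearer stand; an empty look-alike is at (236,115). The top view shows the dish at (372,214), the rod at (236,220), the empty stand at (112,220), the beads on the dish's right and the pockets on its left. The stand holding the rod is the rightmost one, so it is the one to use.

```bash
cat > h.py <<'E'
from plant import ctrl, viewer, workorder, spotter
import cv2,numpy as np
def grab(c):
    d=viewer.capture(c); d['hsv']=cv2.cvtColor(d['frame'],cv2.COLOR_RGB2HSV); return d
def ray(d,u,v):
    R,t=np.array(d['R']),np.array(d['t']); k=np.linalg.inv(d['intrinsics'])@[u,v,1]
    return -R.T@t, R.T@k
def onz(d,u,v,z):
    o,r=ray(d,u,v); return o+r*(z-o[2])/r[2]
def proj(d,X):
    p=np.array(d['intrinsics'])@(np.array(d['R'])@np.asarray(X)+np.array(d['t'])); return p[:2]/p[2]
def tri(d1,p1,d2,p2):
    o1,r1=ray(d1,*p1);o2,r2=ray(d2,*p2)
    s=np.linalg.lstsq(np.c_[r1,-r2],o2-o1,rcond=None)[0]
    a,b=o1+r1*s[0],o2+r2*s[1]; return (a+b)/2,np.linalg.norm(a-b)
def blobs(m,amin=8):
    n,l,st,c=cv2.connectedComponentsWithStats(m.astype(np.uint8))
    return [(st[i,4],*c[i]) for i in range(1,n) if st[i,4]>=amin]
def orange(d): h=d['hsv'];return (h[...,0]<14)&(h[...,1]>170)&(h[...,2]>110)
def green(d): h=d['hsv'];return (h[...,0]>45)&(h[...,0]<80)&(h[...,1]>120)&(h[...,2]>30)
def crop(d,x0,y0,x1,y1,name,k=6):
    cv2.imwrite('pics/'+name,cv2.resize(d['frame'][y0:y1,x0:x1,::-1],None,fx=k,fy=k,interpolation=cv2.INTER_CUBIC))
E
python3 - <<'E'
from h import *
T,S=grab('top'),grab('side')
for n,d,roi in(('T',T,(330,175,415,260)),('S',S,(235,250,355,360))):
    h=d['hsv'];x0,y0,x1,y1=roi
    m=np.zeros(h.shape[:2],bool);m[y0:y1,x0:x1]=1
    print(n,'orange',[(a,*np.round(onz(d,u,v,.045),4)[:2]) for a,u,v in blobs(orange(d)&m)])
    dk=(h[...,2]<70)&m
    print(n,'dark',[(a,*np.round([u,v],1),*np.round(onz(d,u,v,.034),4)[:2]) for a,u,v in blobs(dk)])
    bl=(h[...,0]>105)&(h[...,0]<125)&(h[...,1]>150)&(h[...,2]>40)&m
    print('hub',[(a,*np.round(onz(d,u,v,.056),4)[:2]) for a,u,v in blobs(bl,100)])
gT=[b for b in blobs(green(T),20) if 215<b[1]<260];gS=[b for b in blobs(green(S),20) if b[2]<200]
print(gT,gS, tri(T,gT[0][1:],S,gS[0][1:]))
a=cv2.resize(T['frame'][190:255,210:270],None,fx=8,fy=8,interpolation=cv2.INTER_CUBIC)
b=cv2.resize(S['frame'][145:215,222:285],None,fx=5,fy=5,interpolation=cv2.INTER_CUBIC)
b=cv2.copyMakeBorder(b,0,520-b.shape[0],0,0,cv2.BORDER_CONSTANT)
cv2.imwrite('pics/rod1.png',np.hstack([a,b])[...,::-1])
E
```

```text
T orange [(np.int32(41), np.float64(0.6245), np.float64(-0.2093)), (np.int32(40), np.float64(0.6034), np.float64(-0.2348)), (np.int32(42), np.float64(0.5713), np.float64(-0.2453)), (np.int32(43), np.float64(0.5408), np.float64(-0.2414)), (np.int32(40), np.float64(0.5131), np.float64(-0.2256)), (np.int32(42), np.float64(0.4931), np.float64(-0.1982))]
T dark [(np.int32(50), np.float64(332.8), np.float64(198.9), np.float64(0.6011), np.float64(-0.0738)), (np.int32(131), np.float64(397.5), np.float64(207.0), np.float64(0.5802), np.float64(-0.243)), (np.int32(51), np.float64(365.1), np.float64(188.4), np.float64(0.6295), np.float64(-0.1593)), (np.int32(51), np.float64(352.5), np.float64(194.5), np.float64(0.6132), np.float64(-0.1257)), (np.int32(55), np.float64(344.7), np.float64(205.7), np.float64(0.5832), np.float64(-0.1047)), (np.int32(27), np.float64(350.9), np.float64(213.9), np.float64(0.5615), np.float64(-0.1207)), (np.int32(20), np.float64(337.6), np.float64(213.4), np.float64(0.5628), np.float64(-0.0858)), (np.int32(58), np.float64(344.4), np.float64(219.9), np.float64(0.5457), np
[... 1262 characters left out ...]
nt32(29), np.float64(323.1), np.float64(289.4), np.float64(0.6312), np.float64(-0.1646)), (np.int32(82), np.float64(299.9), np.float64(320.5), np.float64(0.5618), np.float64(-0.2205)), (np.int32(142), np.float64(299.8), np.float64(334.8), np.float64(0.553), np.float64(-0.2496))]
hub [(np.int32(380), np.float64(0.5755), np.float64(-0.1161)), (np.int32(2163), np.float64(0.561), np.float64(-0.1796)), (np.int32(288), np.float64(0.5433), np.float64(-0.2499))]
[(np.int32(148), np.float64(235.60135135135135), np.float64(220.4527027027027))] [(np.int32(247), np.float64(246.96356275303643), np.float64(165.5668016194332))] (array([0.53407472, 0.17280947, 0.12420226]), np.float64(0.002580696049619198))
```

View pics/rod1.png

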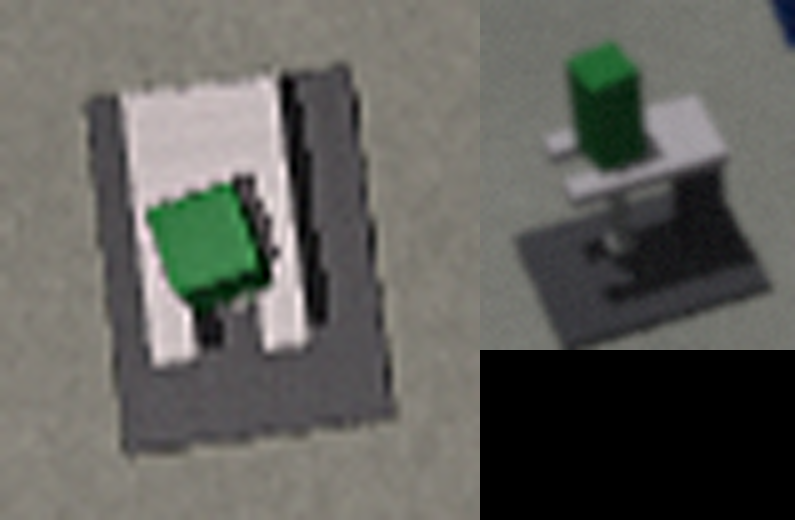

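The handle (top crop) is turned about 20° and the stand about 7°, with the slot opening toward the robot; the rod hangs properly on the fork. Next I fit the models in both views.

```bash
cat > fit.py <<'E'
from h import *
from scipy.optimize import minimize, least_squares
def box(x,y,z0,z1,yaw,w):
    c,s=np.cos(yaw),np.sin(yaw);return [(x+c*a-s*b,y+s*a+c*b,z) for a in(-w/2,w/2) for b in(-w/2,w/2) for z in(z0,z1)]
def cyl(x,y,z0,z1,r):
    return [(x+r*np.cos(t),y+r*np.sin(t),z) for t in np.linspace(0,6.28,40) for z in(z0,z1)]
K=8
def loss(d,pts,m):
    q=np.array([proj(d,p) for p in pts]); ys,xs=np.nonzero(m);x0,y0=xs.min()-6,ys.min()-6;w,h=xs.max()+7-x0,ys.max()+7-y0
    im=np.zeros((h*K,w*K),np.uint8);hull=cv2.convexHull(np.round(((q-[x0,y0])+.5)*K).astype(np.int32));cv2.fillConvexPoly(im,hull,255)
    im=cv2.resize(im,(w,h),interpolation=cv2.INTER_AREA)/255.
    return np.abs(im-m[y0:y0+h,x0:x0+w]).sum()/m.sum()
def pick(m,f,big=True):
    n,l,st,c=cv2.connectedComponentsWithStats(m.astype(np.uint8))
    i=max((i for i in range(1,n) if f(c[i])),key=lambda i:st[i,4]);return l==i
def nm(f,x0,d):
    s=np.vstack([x0]+[np.array(x0)+np.eye(len(x0))[i]*d[i] for i in range(len(x0))])
    return minimize(f,x0,method='Nelder-Mead',options=dict(initial_simplex=s,xatol=1e-4,fatol=1e-4))
def blue(d): h=d['hsv'];return (h[...,0]>105)&(h[...,0]<125)&(h[...,1]>150)&(h[...,2]>40)
E
python3 - <<'E'
from fit import *
T,S=grab('top'),grab('side')
D={'T':(T,pick(green(T),lambda c:215<c[0]<260)),'S':(S,pick(green(S),lambda c:c[1]<200 and 225<c[0]<270))}
for ks in('T','S','TS'):
    f=lambda p:sum(loss(D[k][0],box(p[0],p[1],p[2],p[2]+.06,p[3],.028),D[k][1]) for k in ks)
    if len(ks)==1: g=lambda p:f([p[0],p[1],.093,p[2]]);r=nm(g,[.534,.173,.35],[.006,.006,.2])
    else: r=nm(f,[.534,.173,.093,.35],[.006,.006,.006,.2])
    print(ks,r.x.round(4),np.degrees(r.x[-1]).round(1),round(r.fun,3))
H={'T':(T,pick(blue(T),lambda c:abs(c[0]-373)<12 and abs(c[1]-214)<12)),'S':(S,pick(blue(S),lambda c:abs(c[0]-297)<15 and abs(c[1]-298)<15))}
for ks in('T','S','TS'):
    r=nm(lambda p:sum(loss(H[k][0],cyl(p[0],p[1],.034,.056,.058),H[k][1]) for k in ks),[.56,-.174],[.006,.006]);print('hub',ks,r.x.round(4),round(r.fun,3))
c=r.x
P=np.array([(.6295,-.1593),(.6132,-.1257),(.5832,-.1047),(.5457,-.1033),(.5126,-.12),(.4915,-.1504)])-c
a=np.degrees(np.arctan2(P[:,1],P[:,0]));print(a.round(1),(a-[-75.5,-45.3,-15.1,15.1,45.3,75.5]).round(1),np.hypot(*P.T).round(4))
m=orange(T);m[:, :330]=0;m[:175]=0;m[260:]=0;m[:,415:]=0
B=np.array([onz(T,u,v,.045)[:2] for _,u,v in blobs(m)])-c
print('beads',np.degrees(np.arctan2(B[:,1],B[:,0])).round(1),np.hypot(*B.T).round(4))
E
```

```text
T [0.5334 0.1724 0.4663] 26.7 0.251
S [ 0.5351  0.1734 -0.1093] -6.3 0.213
TS [ 0.5347  0.1732  0.0912 -0.0485] -2.8 0.602
hub T [ 0.5613 -0.1744] 0.07
hub S [ 0.564  -0.1694] 0.103
hub TS [ 0.5615 -0.1731] 0.186
[ 11.5  42.5  72.4 102.7 132.6 162. ] [87.  87.8 87.5 87.6 87.3 86.5] [0.0694 0.0701 0.0717 0.0715 0.0722 0.0736]
beads [ -29.9  -55.9  -82.2 -106.8 -132.6 -159.8] [0.0727 0.0746 0.0729 0.0714 0.0715 0.0729]
```

```bash
python3 -m pendant '[{"slide":[30,60,0],"turn":[0,0,0],"hand":85},{"slide":[25,60,5],"turn":[0,0,0],"hand":85},{"slide":[25,60,5],"turn":[0,0,0],"hand":85}]' 60
```

```text
time_s: 1.08
ee_pos: [0.2848, -0.4431, 0.2411]
tool_rot: [180.0, -0.0, 18.7]
ft_force: [0.9, 0.3, 0.7]
opening: 0.0849
finger_force: 0.0
```

```bash
python3 -m pendant '[{"slide":[20,55,0],"turn":[0,0,0],"hand":85},{"slide":[20,55,0],"turn":[0,0,0],"hand":85},{"slide":[20,55,0],"turn":[0,0,0],"hand":85},{"slide":[20,55,0],"turn":[0,0,0],"hand":85},{"slide":[20,55,0],"turn":[0,0,0],"hand":85},{"slide":[20,55,0],"turn":[0,0,0],"hand":85},{"slide":[20,50,0],"turn":[0,0,0],"hand":85},{"slide":[20,50,0],"turn":[0,0,0],"hand":85},{"slide":[20,50,0],"turn":[0,0,0],"hand":85}]'
python3 - <<'E'
from fit import *
T,S=grab('top'),grab('side')
h=T['hsv'];print(h[205:236:2,226:248:2,2]); 
cv2.imwrite('pics/a.png',np.vstack([T['frame'],S['frame']])[...,::-1])
for vt in (20,60,80,90,100,110):
    m=(h[...,0]>45)&(h[...,0]<80)&(h[...,1]>90)&(h[...,2]>vt);m[:, :215]=0;m[:,260:]=0;m[:190]=0;m[255:]=0
    if m.sum()<30: continue
    pts=np.argwhere(m)[:,::-1].astype(np.float32)
    q=np.array([onz(T,*p,.153)[:2] for p in cv2.boxPoints(cv2.minAreaRect(pts))]);e=np.diff(q,axis=0)
    print(vt,m.sum(),q.mean(0).round(4),np.linalg.norm(e,axis=1).round(4),np.degrees(np.arctan2(e[:,1],e[:,0])).round(1))
    f=lambda p:loss(T,[x for x in box(p[0],p[1],.153,.153,p[2],.028)],m);r=nm(f,[.534,.173,.35],[.006,.006,.2]);print(r.x,np.degrees(r.x[2]),r.fun)
E
```

```text
time_s: 2.2
ee_pos: [0.4646, 0.0366, 0.2414]
tool_rot: [179.9, -0.1, 18.6]
ft_force: [0.7, -1.2, -0.8]
opening: 0.0851
finger_force: 0.0
[[212 197 197 200 201 202 204 207 205 224  26]
 [217 200 202 198 201 198 197 194 197 214  31]
 [215 196 196 199 196 202 202 206 204 214  23]
 [179 204 204 205 206 212 219 176 213 217  29]
 [143 206 211 220 181 126 128  90 223 209  76]
 [129 178 108 111 125 130 132  39  70 214 126]
 [ 66 115 125 128 129 132 129  90  90 214 155]
 [ 69 239 129 129 131 129 130 143  53 221 233]
 [ 75 230 126 132 130 132 136 137  25  63 233]
 [ 73 222 124 131 132 138 138 114  44 236 224]
 [ 85 222 227 134 120  95  42  43  29 191 216]
 [ 82 213 212 149  41  48  54 133 174 213 211]
 [ 86 171 207 213  36  35  92  83 149 212 207]
 [ 85 149 213 204  78  31  92  87 111 218 213]
 [ 87  96 218 211 145  67  92  91  75 153 118]
 [ 86  78 159 121  70  90  88  90  87  88  87]]
20 157 [0.5289 0.1699] [0.0281 0.0329 0.028 ] [ -67.7 -157.5  112.2]
[0.53015941 0.17007394 0.35110095] 20.11660272561373 0.1658798551267641
60 126 [0.5318 0.1716] [0.0262 0.0265 0.0261] [ -71.1 -160.8  108.8]
[0.53191275 0.17167033 0.34257091] 19.627867385694742 0.12698412698412698
80 126 [0.5318 0.1716] [0.0262 0.0265 0.0261] [ -71.1 -160.8  108.8]
[0.53191275 0.17167033 0.34257091] 19.627867385694742 0.12698412698412698
90 121 [0.5316 0.1718] [0.0263 0.0261 0.0262] [ -69.  -158.7  110.9]
[0.53162136 0.1719943  0.37214229] 21.322182847310103 0.16454383406255063
100 119 [0.532  0.1721] [0.0255 0.0258 0.0254] [ -71.1 -160.8  108.8]
[0.53226165 0.1720286  0.33983449] 19.47108207177379 0.17805239742956006
110 116 [0.5317 0.1719] [0.0255 0.025  0.0254] [ -71.1 -160.8  108.8]
[0.53177974 0.17196352 0.32111148] 18.3983323268665 0.2128127112914131
```

```bash
python3 -m pendant '[{"slide":[23,45,0],"turn":[0,0,1],"hand":85},{"slide":[23,45,0],"turn":[0,0,0],"hand":85},{"slide":[22,46,0],"turn":[0,0,0],"hand":85},{"slide":[0,0,-20],"turn":[0,0,0],"hand":85},{"slide":[0,0,-35],"turn":[0,0,0],"hand":85},{"slide":[0,0,-35],"turn":[0,0,0],"hand":85},{"slide":[0,0,0],"turn":[0,0,0],"hand":85},{"slide":[0,0,0],"turn":[0,0,0],"hand":85}]'
python3 - <<'E'
from fit import *
T,S=grab('top'),grab('side')
a=cv2.resize(T['frame'][170:270,180:300],None,fx=4,fy=4,interpolation=cv2.INTER_CUBIC)
b=cv2.resize(S['frame'][120:220,197:277],None,fx=4,fy=4,interpolation=cv2.INTER_CUBIC)
cv2.imwrite('pics/g1.png',np.hstack([a,b[:400]])[...,::-1])
E
```

```text
time_s: 3.3
ee_pos: [0.5325, 0.1704, 0.1517]
tool_rot: [180.0, -0.1, 19.6]
ft_force: [0.1, 0.5, 1.0]
opening: 0.085
finger_force: 0.0
```

View pics/g1.png

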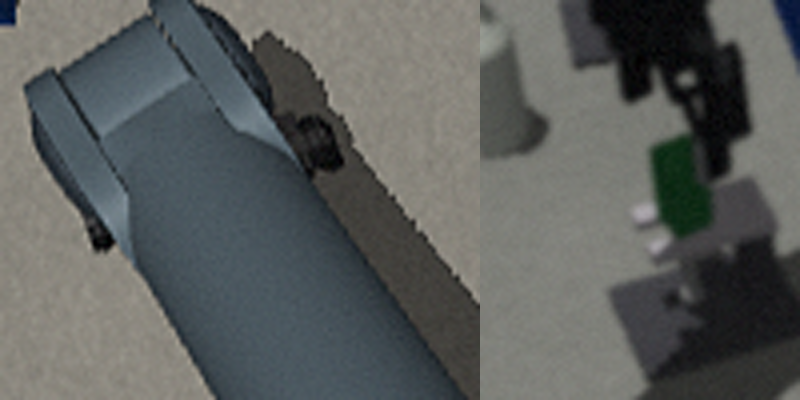

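The side crop shows the handle between the open fingers and clear of them, so I go down and grip.

```bash
python3 -m pendant '[{"slide":[0,2,-24],"turn":[0,0,0],"hand":85},{"slide":[0,0,-20],"turn":[0,0,0],"hand":85},{"slide":[0,0,0],"turn":[0,0,0],"hand":85},{"slide":[0,0,0],"turn":[0,0,0],"hand":40},{"slide":[0,0,0],"turn":[0,0,0],"hand":20},{"slide":[0,0,0],"turn":[0,0,0],"hand":20},{"slide":[0,0,0],"turn":[0,0,0],"hand":20},{"slide":[0,0,0],"turn":[0,0,0],"hand":20}]' 60
```

```text
time_s: 4.4
ee_pos: [0.5327, 0.1733, 0.1077]
tool_rot: [180.0, -0.1, 19.7]
ft_force: [1.0, -0.2, 4.6]
opening: 0.0272
finger_force: 59.0
```

```bash
python3 -m pendant '[{"slide":[0,0,15],"turn":[0,0,0],"hand":20},{"slide":[0,0,35],"turn":[0,0,0],"hand":20},{"slide":[0,0,45],"turn":[0,0,0],"hand":20},{"slide":[10,-20,0],"turn":[0,0,0],"hand":20},{"slide":[15,-45,0],"turn":[0,0,0],"hand":20},{"slide":[15,-50,0],"turn":[0,0,0],"hand":20},{"slide":[15,-50,0],"turn":[0,0,0],"hand":20},{"slide":[15,-50,0],"turn":[0,0,0],"hand":20},{"slide":[10,-50,0],"turn":[0,0,0],"hand":20},{"slide":[10,-45,0],"turn":[0,0,0],"hand":20},{"slide":[7,-30,0],"turn":[0,0,0],"hand":20},{"slide":[3,-16,0],"turn":[0,0,0],"hand":20},{"slide":[0,0,0],"turn":[0,0,0],"hand":20},{"slide":[0,0,0],"turn":[0,0,0],"hand":20}]'
python3 - <<'E'
from fit import *
T,S=grab('top'),grab('side')
a=cv2.resize(T['frame'][150:275,310:430],None,fx=3.3,fy=3.3,interpolation=cv2.INTER_CUBIC)
b=cv2.resize(S['frame'][220:345,230:350],None,fx=3.3,fy=3.3,interpolation=cv2.INTER_CUBIC)
cv2.imwrite('pics/d1.png',np.hstack([a,b])[...,::-1])
s=ctrl.sense();x,y,z=s['ee_pos']
for dz in(.0847,.080,.0147): print(proj(S,(x,y,z-dz)).round(1),proj(T,(x,y,z-dz)).round(1))
E
```

```text
time_s: 6.15
ee_pos: [0.632, -0.1799, 0.202]
tool_rot: [-179.9, -0.0, 19.9]
ft_force: [0.2, 0.3, -0.4]
opening: 0.0272
finger_force: 59.1
[329.  275.1] [379.2 181.4]
[329.2 273.8] [379.6 181. ]
[332.1 255.3] [385.2 175.5]
```

View pics/d1.png

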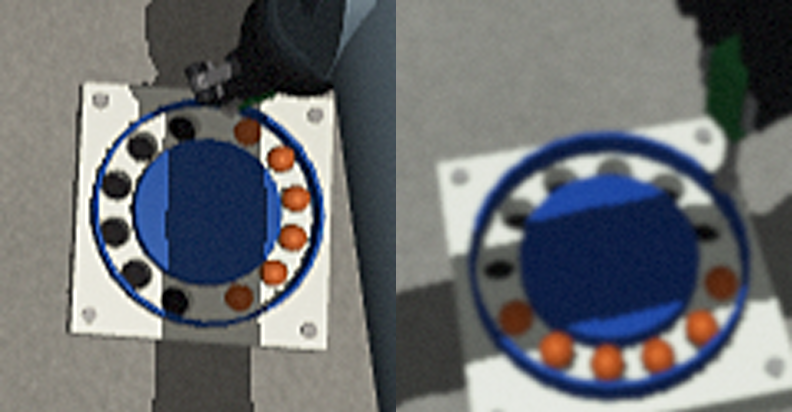

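The crop shows all six beads free (bead nearest the rod at crop (248,131)), the pockets empty, and the rod upright over the gap between bead and pocket. Lowering into the channel.

```bash
python3 -m pendant '[{"slide":[0,0,-25],"turn":[0,0,0],"hand":20},{"slide":[0,0,-25],"turn":[0,0,0],"hand":20},{"slide":[0,0,-15],"turn":[0,0,0],"hand":20},{"slide":[0,0,-8],"turn":[0,0,0],"hand":20},{"slide":[0,0,-6],"turn":[0,0,0],"hand":20},{"slide":[0,0,0],"turn":[0,0,0],"hand":20},{"slide":[0,0,0],"turn":[0,0,0],"hand":20}]'
python3 - <<'E'
from fit import *
T,S=grab('top'),grab('side')
b=cv2.resize(S['frame'][230:350,230:350],None,fx=4.5,fy=4.5,interpolation=cv2.INTER_CUBIC)
cv2.imwrite('pics/d2.png',b[...,::-1])
c=np.array([.5615,-.173]);p=[c+.072*np.array([np.cos(a),np.sin(a)]) for a in np.radians(np.arange(-7,-346,-9))]
print([ (np.diff(p,axis=0)*1000).round(0).astype(int).tolist()])
print((np.array(p)[[0,19,-1]]).round(4),len(p))
E
```

```text
time_s: 7.12
ee_pos: [0.6326, -0.183, 0.1237]
tool_rot: [180.0, -0.1, 19.7]
ft_force: [0.3, -0.3, -0.2]
opening: 0.0269
finger_force: 59.1
[[[-2, -11], [-4, -11], [-6, -10], [-7, -9], [-8, -8], [-9, -6], [-10, -5], [-11, -3], [-11, -1], [-11, 0], [-11, 2], [-11, 4], [-10, 6], [-9, 7], [-8, 8], [-6, 9], [-5, 10], [-3, 11], [-1, 11], [0, 11], [2, 11], [4, 11], [6, 10], [7, 9], [8, 8], [9, 6], [10, 5], [11, 3], [11, 1], [11, 0], [11, -2], [11, -4], [10, -6], [9, -7], [8, -8], [6, -9], [5, -10]]]
[[ 0.633  -0.1818]
 [ 0.4895 -0.1755]
 [ 0.6292 -0.1484]] 38
```

View pics/d2.png

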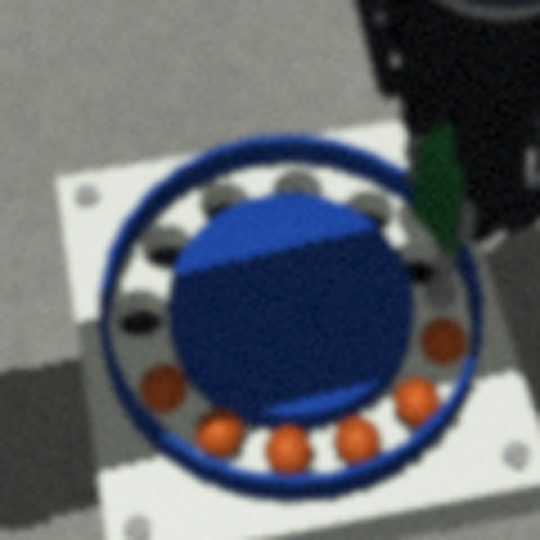

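The rod's foot sits in the channel at crop (440,290), between pocket (420,270) and bead (443,340). I sweep clockwise from here.

```bash
python3 -m pendant '[{"slide":[-2,-10,0],"turn":[0,0,0],"hand":20},{"slide":[-4,-11,0],"turn":[0,0,0],"hand":20},{"slide":[-6,-10,0],"turn":[0,0,0],"hand":20},{"slide":[-7,-9,0],"turn":[0,0,0],"hand":20},{"slide":[-8,-8,0],"turn":[0,0,0],"hand":20},{"slide":[-9,-6,0],"turn":[0,0,0],"hand":20},{"slide":[-10,-5,0],"turn":[0,0,0],"hand":20},{"slide":[-11,-3,0],"turn":[0,0,0],"hand":20},{"slide":[-11,-1,0],"turn":[0,0,0],"hand":20}]'
python3 - <<'E'
from fit import *
c=np.array([.5615,-.173]);S=grab('side');e=np.array(ctrl.sense()['ee_pos'][:2])-c
print(np.hypot(*e),np.degrees(np.arctan2(e[1],e[0])))
m=orange(S);m[:, :235]=0;m[:250]=0;m[360:]=0;m[:,355:]=0
for _,u,v in blobs(m,4):
    q=onz(S,u,v,.045)[:2]-c;print(_,np.degrees(np.arctan2(q[1],q[0])).round(0),np.hypot(*q).round(4))
E
```

```text
time_s: 8.35
ee_pos: [0.563, -0.246, 0.1229]
tool_rot: [180.0, 0.0, 19.7]
ft_force: [-0.6, 0.3, -1.3]
opening: 0.0275
finger_force: 59.0
0.07340678079848142 -90.2655743399239
91 178.0 0.0738
```

Run:
```python
from fit import *
T,S=grab('top'),grab('side')
a=cv2.resize(T['frame'][160:270,320:430],None,fx=3.6,fy=3.6,interpolation=cv2.INTER_CUBIC)
b=cv2.resize(S['frame'][240:350,240:350],None,fx=3.6,fy=3.6,interpolation=cv2.INTER_CUBIC)
cv2.imwrite('pics/d3.png',np.hstack([a,b])[...,::-1])
```

```text
(no output)
```

View pics/d3.png

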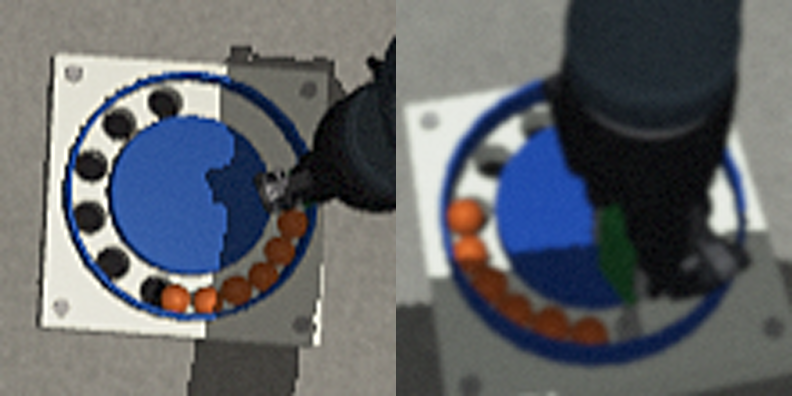

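The chain of six is in front of the rod, with the lead bead at the edge of the first pocket (crop (160,293)). I continue.

```bash
python3 -m pendant '[{"slide":[-11,1,0],"turn":[0,0,0],"hand":20},{"slide":[-11,2,0],"turn":[0,0,0],"hand":20},{"slide":[-11,4,0],"turn":[0,0,0],"hand":20},{"slide":[-10,6,0],"turn":[0,0,0],"hand":20},{"slide":[-9,7,0],"turn":[0,0,0],"hand":20},{"slide":[-8,8,0],"turn":[0,0,0],"hand":20},{"slide":[-6,9,0],"turn":[0,0,0],"hand":20},{"slide":[-5,10,0],"turn":[0,0,0],"hand":20},{"slide":[-2,11,0],"turn":[0,0,0],"hand":20}]'
python3 - <<'E'
from fit import *
T,S=grab('top'),grab('side')
a=cv2.resize(T['frame'][160:270,320:430],None,fx=3.6,fy=3.6,interpolation=cv2.INTER_CUBIC)
b=cv2.resize(S['frame'][240:350,240:350],None,fx=3.6,fy=3.6,interpolation=cv2.INTER_CUBIC)
cv2.imwrite('pics/d4.png',np.hstack([a,b])[...,::-1])
c=np.array([.5615,-.173]);e=np.array(ctrl.sense()['ee_pos'][:2])-c
print(np.hypot(*e),np.degrees(np.arctan2(e[1],e[0])))
E
```

```text
time_s: 9.62
ee_pos: [0.4907, -0.1871, 0.1229]
tool_rot: [180.0, -0.0, 19.7]
ft_force: [0.2, 0.6, -1.7]
opening: 0.0274
finger_force: 59.0
0.07164748863790274 -169.88784385428715
```

View pics/d4.png

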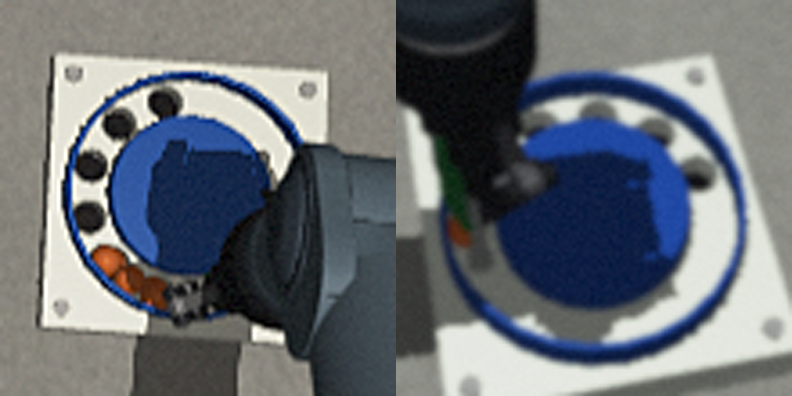

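Three beads show near pockets 1–2 (crop (108,262), (130,278), (150,290)); the rest are hidden by the gripper. I check numerically.

Run:
```python
from fit import *
T=grab('top');S=grab('side')
for d,r in((T,(225,250,335,385)),(S,(270,320,245,280))):
    h=d['hsv'][r[0]:r[1],r[2]:r[3]]
    o=(h[...,0]<14)&(h[...,1]>150)
    for y in range(h.shape[0]): print(''.join(format(min(15,h[y,x,2]//16),'x') if o[y,x] else ('#' if h[y,x,2]<70 else '.') for x in range(h.shape[1])))
    print()
c=(.5615,-.173)
for a in(102.6,132.8,163,175,190):
    A=np.radians(a);print(a,proj(T,(c[0]+.072*np.cos(A),c[1]+.072*np.sin(A),.045)).round(1),proj(T,(c[0]+.072*np.cos(A),c[1]+.072*np.sin(A),.0235)).round(1))
```

```text
.....#.....7888...#.........#..................###
.....#....79aaaa9..#........#.................####
......#...8abccba...........#.................####
......#..69bcddca7..........#................#0###
..........9bcddcb7..........#................#####
.......#..7abccba77#........##...............#0###
...........9aab97676....#...#................#####
........#...899668986...##.#................######
.........#...a679abb85....####.............#######
.............859ab9a44......###...........######0#
..............69bca555........#######.#..#########
...........#...9bcf755..................##########
............#...bcda55..555544..........##########
.............#...ab95..45555555#....###.##########
..............#.......455666554####..##.##########
...............#......45566654######.#############
......................5555665#########..##########
..................#...#566566###.###....##########
.....................###.55654##........##########
.....................##....444#.........##########
...........................####........###.#######
...........................#.
[... 1440 characters left out ...]
....##.5554#####....#######.###
........###.555.####....#####.#####
##........#.....####....###########
##.......#.......###....###########
##.......#.......####....##########
###.......#......####....####.#####
###......##.....######....#####.###
###......##.....######....#########
###......###....######.....########
###.......##.....####......####..##
####......##......#.........#######
####.......##................######
####.......###................#####
####........###................####
####........###.................###

102.6 [344.7 219.3] [343.7 220.3]
132.8 [351.7 232.2] [350.5 232.9]
163 [364.2 240. ] [362.8 240.6]
175 [370.  241.1] [368.5 241.7]
190 [377.3 240.8] [375.7 241.4]
```

That is consistent: pockets 1 and 2 are filled, with floor beads at about 122, 140, 157 and 175°. I continue the sweep.

```bash
python3 -m pendant '[{"slide":[-1,11,0],"turn":[0,0,0],"hand":20},{"slide":[0,11,0],"turn":[0,0,0],"hand":20},{"slide":[2,11,0],"turn":[0,0,0],"hand":20},{"slide":[4,11,0],"turn":[0,0,0],"hand":20},{"slide":[6,10,0],"turn":[0,0,0],"hand":20},{"slide":[7,9,0],"turn":[0,0,0],"hand":20},{"slide":[8,8,0],"turn":[0,0,0],"hand":20}]'
python3 - <<'E'
from fit import *
T=grab('top')
h=T['hsv'][180:255,335:405]
o=(h[...,0]<14)&(h[...,1]>150)
for y in range(0,h.shape[0]): print(''.join(format(min(15,h[y,x,2]//16),'x') if o[y,x] else ('#' if h[y,x,2]<70 else '.') for x in range(h.shape[1])))
c=np.array([.5615,-.173]);e=np.array(ctrl.sense()['ee_pos'][:2])-c
print(np.hypot(*e),np.degrees(np.arctan2(e[1],e[0])))
E
```

```text
time_s: 10.7
ee_pos: [0.5176, -0.1162, 0.1229]
tool_rot: [-180.0, -0.0, 19.7]
ft_force: [-0.4, 0.1, -1.4]
opening: 0.0272
finger_force: 59.1
......................................................................
.....................................###..............................
.........................................#####........................
..............................................###.....................
................................................###...................
............................###....................###................
...........................######....................##.............#.
..........................#########...................###...##########
.........................##########....................###.#####......
........................###......##.........####################......
........................###........###################........##......
...........#....###.....###.........#.........................###.....
..........##..#######..#####........#..........................##.....
..........#...#######.######........
[... 3702 characters left out ...]
........................
..........................#.###############...........................
...........................##############.............................
................................##########............................
..................................#######.##..........................
..................................#########...........................
..................................########............................
....#####..##......................########...........................
....####.###.######.####.#.........########...........................
....####.#.#..##.###.############..#########..........................
0.072241610973713 125.95366389666394
```

```bash
python3 -m pendant '[{"slide":[9,6,0],"turn":[0,0,0],"hand":20},{"slide":[10,5,0],"turn":[0,0,0],"hand":20},{"slide":[11,3,0],"turn":[0,0,0],"hand":20},{"slide":[11,1,0],"turn":[0,0,0],"hand":20},{"slide":[11,0,0],"turn":[0,0,0],"hand":20},{"slide":[11,-2,0],"turn":[0,0,0],"hand":20},{"slide":[11,-4,0],"turn":[0,0,0],"hand":20},{"slide":[10,-6,0],"turn":[0,0,0],"hand":20},{"slide":[9,-7,0],"turn":[0,0,0],"hand":20},{"slide":[8,-8,0],"turn":[0,0,0],"hand":20},{"slide":[6,-9,0],"turn":[0,0,0],"hand":20},{"slide":[3,-10,0],"turn":[0,0,0],"hand":20},{"slide":[0,0,0],"turn":[0,0,0],"hand":20}]'
cat > st.py <<'E'
from fit import *
T=grab('top');S=grab('side')
c=np.array([.5615,-.173]);e=np.array(ctrl.sense()['ee_pos'][:2])-c
print(np.hypot(*e),np.degrees(np.arctan2(e[1],e[0])))
for d,roi in((T,(335,180,415,255)),(S,(240,255,350,350))):
    h=d['hsv'];m=(h[...,0]<14)&(h[...,1]>150)&(h[...,2]>60);x0,y0,x1,y1=roi;k=np.zeros_like(m);k[y0:y1,x0:x1]=1
    for a,u,v in blobs(m&k,5):
        o=[]
        for z in(.0235,.045):
            q=onz(d,u,v,z)[:2]-c;o+=[np.degrees(np.arctan2(q[1],q[0])).round(0),np.hypot(*q).round(3)]
        print(a,round(u),round(v),o)
    print()
a=cv2.resize(T['frame'][165:265,325:425],None,fx=4,fy=4,interpolation=cv2.INTER_CUBIC)
b=cv2.resize(S['frame'][250:350,245:345],None,fx=4,fy=4,interpolation=cv2.INTER_CUBIC)
cv2.imwrite('pics/d5.png',np.hstack([a,b])[...,::-1])
E
python3 st.py
```

```text
time_s: 12.38
ee_pos: [0.6268, -0.15, 0.1227]
tool_rot: [180.0, 0.0, 19.5]
ft_force: [-0.4, -0.1, -0.1]
opening: 0.0272
finger_force: 59.1
0.06978352196766445 21.075705592373527
46 353 195 [np.float64(40.0), np.float64(0.07), np.float64(44.0), np.float64(0.069)]
53 345 206 [np.float64(71.0), np.float64(0.07), np.float64(74.0), np.float64(0.072)]
50 344 220 [np.float64(102.0), np.float64(0.07), np.float64(103.0), np.float64(0.073)]
48 351 232 [np.float64(132.0), np.float64(0.071), np.float64(131.0), np.float64(0.074)]
48 362 240 [np.float64(162.0), np.float64(0.072), np.float64(160.0), np.float64(0.075)]

8 297 271 [np.float64(68.0), np.float64(0.08), np.float64(68.0), np.float64(0.066)]
15 279 274 [np.float64(100.0), np.float64(0.078), np.float64(104.0), np.float64(0.066)]
12 313 277 [np.float64(39.0), np.float64(0.078), np.float64(34.0), np.float64(0.066)]
40 267 285 [np.float64(129.0), np.float64(0.073), np.float64(137.0), np.float64(0.066)]
38 324 289 [np.float64(11.0), np.float64(0.076), np.float64(3.0), np.float64(0.069)]
44 261 300 [np.float64(160.0), np.float64(0.071), np.float64(169.0), np.float64(0.069)]
```

All six read as in their own pockets. I lift out and return above the stand.

```bash
python3 -m pendant '[{"slide":[0,0,15],"turn":[0,0,0],"hand":20},{"slide":[0,0,30],"turn":[0,0,0],"hand":20},{"slide":[0,0,35],"turn":[0,0,0],"hand":20},{"slide":[-5,20,0],"turn":[0,0,0],"hand":20},{"slide":[-12,45,0],"turn":[0,0,0],"hand":20},{"slide":[-15,50,0],"turn":[0,0,0],"hand":20},{"slide":[-15,50,0],"turn":[0,0,0],"hand":20},{"slide":[-15,50,0],"turn":[0,0,0],"hand":20},{"slide":[-15,50,0],"turn":[0,0,0],"hand":20},{"slide":[-12,38,0],"turn":[0,0,0],"hand":20},{"slide":[-5,20,0],"turn":[0,0,0],"hand":20},{"slide":[0,0,0],"turn":[0,0,0],"hand":20},{"slide":[0,0,0],"turn":[0,0,0],"hand":20}]'; python3 st.py
```

```text
time_s: 14.1
ee_pos: [0.5326, 0.1741, 0.2024]
tool_rot: [179.9, 0.1, 19.6]
ft_force: [-0.3, 0.1, -0.4]
opening: 0.0276
finger_force: 59.2
0.3473489800866455 94.66309554936046
46 365 188 [np.float64(10.0), np.float64(0.072), np.float64(14.0), np.float64(0.069)]
47 353 194 [np.float64(40.0), np.float64(0.07), np.float64(44.0), np.float64(0.069)]
52 345 206 [np.float64(71.0), np.float64(0.07), np.float64(74.0), np.float64(0.072)]
52 344 220 [np.float64(101.0), np.float64(0.07), np.float64(103.0), np.float64(0.073)]
49 351 232 [np.float64(132.0), np.float64(0.071), np.float64(132.0), np.float64(0.074)]
51 363 240 [np.float64(162.0), np.float64(0.072), np.float64(160.0), np.float64(0.075)]

6 296 271 [np.float64(70.0), np.float64(0.08), np.float64(70.0), np.float64(0.067)]
15 279 274 [np.float64(100.0), np.float64(0.078), np.float64(104.0), np.float64(0.066)]
17 313 277 [np.float64(41.0), np.float64(0.079), np.float64(35.0), np.float64(0.067)]
34 267 285 [np.float64(129.0), np.float64(0.074), np.float64(137.0), np.float64(0.066)]
42 324 288 [np.float64(12.0), np.float64(0.076), np.float64(4.0), np.float64(0.069)]
49 261 299 [np.float64(159.0), np.float64(0.071), np.float64(168.0), np.float64(0.07)]
```

View pics/d5.png

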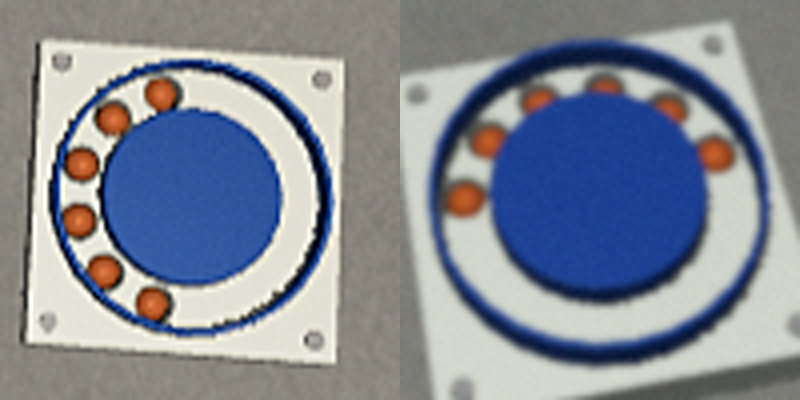

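Both views show every bead sunk in its own pocket. I now lower the rod into the fork at the recorded pose.

```bash
python3 -m pendant '[{"slide":[0,-0.8,-10],"turn":[0,0,0],"hand":20},{"slide":[0,0,-7],"turn":[0,0,0],"hand":20},{"slide":[0,0,-5],"turn":[0,0,0],"hand":20},{"slide":[0,0,-5],"turn":[0,0,0],"hand":20},{"slide":[0,0,0],"turn":[0,0,0],"hand":20}]'
```

```text
time_s: 14.82
ee_pos: [0.5326, 0.1743, 0.1753]
tool_rot: [-180.0, 0.1, 19.7]
ft_force: [0.1, 0.1, -0.1]
opening: 0.0274
finger_force: 59.2
```

```bash
python3 -m pendant '[{"slide":[-1,-1.2,0],"turn":[0,0,0],"hand":20},{"slide":[0,0,-8],"turn":[0,0,0],"hand":20},{"slide":[0,0,-10],"turn":[0,0,0],"hand":20},{"slide":[0,0,-10],"turn":[0,0,0],"hand":20},{"slide":[0,0,-10],"turn":[0,0,0],"hand":20},{"slide":[0,0,0],"turn":[0,0,0],"hand":20}]'
```

```text
time_s: 15.58
ee_pos: [0.5309, 0.1728, 0.1364]
tool_rot: [-180.0, 0.2, 19.7]
ft_force: [0.5, 0.1, -1.0]
opening: 0.0275
finger_force: 59.2
```

```bash
python3 -m pendant '[{"slide":[0.5,0,-10],"turn":[0,0,0],"hand":20},{"slide":[0.5,0,-10],"turn":[0,0,0],"hand":20},{"slide":[0,0,-5],"turn":[0,0,0],"hand":20},{"slide":[0,0,-2],"turn":[0,0,0],"hand":20},{"slide":[0,0,-1],"turn":[0,0,0],"hand":20},{"slide":[0,0,0],"turn":[0,0,0],"hand":20}]'
```

```text
time_s: 16.32
ee_pos: [0.5332, 0.1732, 0.1101]
tool_rot: [180.0, -0.0, 19.7]
ft_force: [0.2, -0.2, -0.9]
opening: 0.0271
finger_force: 59.2
```

```bash
python3 -m pendant '[{"slide":[0,0,-1],"turn":[0,0,0],"hand":20},{"slide":[0,0,-1],"turn":[0,0,0],"hand":20},{"slide":[0,0,-0.5],"turn":[0,0,0],"hand":20},{"slide":[0,0,0],"turn":[0,0,0],"hand":20}]'
```

```text
time_s: 16.82
ee_pos: [0.533, 0.1731, 0.1077]
tool_rot: [180.0, 0.0, 19.7]
ft_force: [-0.0, -0.5, 2.4]
opening: 0.0277
finger_force: 59.6
```

Contact with the fork (about +3 N). I open slowly, then rise.

```bash
python3 -m pendant '[{"slide":[0,0,0],"turn":[0,0,0],"hand":34},{"slide":[0,0,0],"turn":[0,0,0],"hand":45},{"slide":[0,0,0],"turn":[0,0,0],"hand":60},{"slide":[0,0,0],"turn":[0,0,0],"hand":85},{"slide":[0,0,0],"turn":[0,0,0],"hand":85},{"slide":[0,0,0],"turn":[0,0,0],"hand":85},{"slide":[0,0,15],"turn":[0,0,0],"hand":85},{"slide":[0,0,30],"turn":[0,0,0],"hand":85},{"slide":[0,0,45],"turn":[0,0,0],"hand":85},{"slide":[0,0,45],"turn":[0,0,0],"hand":85},{"slide":[-10,-30,0],"turn":[0,0,0],"hand":85},{"slide":[-20,-45,0],"turn":[0,0,0],"hand":85},{"slide":[-20,-45,0],"turn":[0,0,0],"hand":85},{"slide":[-20,-45,0],"turn":[0,0,0],"hand":85},{"slide":[0,0,0],"turn":[0,0,0],"hand":85}]'
python3 - <<'E'
from fit import *
T,S=grab('top'),grab('side')
a=cv2.resize(T['frame'],None,fx=.71,fy=.71,interpolation=cv2.INTER_AREA)
b=cv2.resize(S['frame'][140:215,222:297],None,fx=5,fy=5,interpolation=cv2.INTER_CUBIC)
h=max(a.shape[0],b.shape[0]);p=lambda i:cv2.copyMakeBorder(i,0,h-i.shape[0],0,0,cv2.BORDER_CONSTANT)
cv2.imwrite('pics/end.png',np.hstack([p(a),p(b)])[...,::-1])
h=T['hsv'];m=(h[...,0]>45)&(h[...,0]<80)&(h[...,1]>90)&(h[...,2]>60);m[:, :215]=0;m[:,260:]=0;m[:190]=0;m[255:]=0
print(m.sum(),blobs(m))
print([b for b in blobs(green(S),20) if b[2]<200])
E
```

```text
time_s: 18.7
ee_pos: [0.4616, 0.0036, 0.2429]
tool_rot: [179.8, 0.1, 19.2]
ft_force: [0.0, 0.5, 0.4]
opening: 0.085
finger_force: 0.0
128 [(np.int32(128), np.float64(234.4375), np.float64(219.609375))]
[(np.int32(239), np.float64(246.9581589958159), np.float64(165.11297071129707))]
```

View pics/end.png

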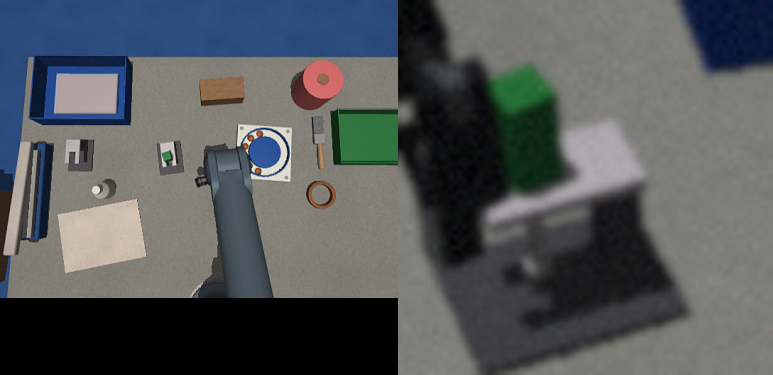

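The end picture shows the rod hanging upright in its fork (side handle centroid (247,165), as at the start), the bystanders in place and the gripper clear. Handing in.

```bash
python3 -c "
from plant import workorder
print(workorder.close_job())"
```

```text
the job is handed in; nothing more can be done
None
```

Job handed in at about 19 s of the 59 s allowed: all six beads are in pockets of their own, the rod hangs upright in its fork as at the start, and nothing else on the bench looks moved.

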